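# Crank the weld positioner round and gauge the marked spot

### The job

Turn the welding positioner's crank (the disc with the orange handle) one full turn anticlockwise, seen from above, which brings the yellow spot on the flange round to the near side; only then take the gauge probe out of its stand. Set the probe's sprung tip on the yellow spot, upright, and press gently until the tip is about half way in, then finish while still holding it there: do not let go or put it down. Do not touch the workpiece with the hand, never push the probe hard against it, and leave the other things on the bench where they are.

Things in the scene. Friction and masses are not known exactly. Their poses are not given: they have to be found in the camera images.
- crank (a joint): Angle of the positioner's crank disc (rad): 0 at the start, on its clockwise stop; grows as the disc turns anticlockwise seen from above. One full turn reads 6.28; a second stop lies just past it at 6.40. The disc lies level (radius 68, its top face 68 above the table), turns easily (about 0.06 N m) and stays where it is left. It is geared to the work table beside it, which turns the same way by half the angle.
- crank_hub (a point): Point on the crank's upright axis, 78 mm above the table (top of the hub, radius 18). It does not move as the crank turns.
- crank_knob (a point): Centre of the crank's upright orange handle: a free-spinning sleeve of diameter 20, 58 tall (from 74 to 132 above the table), so 29 above and below this point; 55 from the crank's axis, clear all round. It travels on a level circle about the hub; the hand may keep its heading while the sleeve turns between the fingers.
- work: The welded workpiece on the positioner's work table: a bare-metal collar (diameter 124) with a flat level flange on top (outer diameter 190, inner 116, 5 thick, top face 120 above the table), held by three brass clamps. Origin on its upright turning axis 50 above the table, 255 from the crank's axis; z up. Turns with the crank.
- mark (a point): Centre of the round yellow spot (diameter 16, black centre dot) on top of the flange, 75 from the work's turning axis, 120 above the table. At the start it is on the far side from the robot; a full turn of the crank carries it half a turn, to the near side.
- probe_grip (a point): Grip centre of the gauge probe: an upright pen-like tool of about 140 g, black rubber grip of diameter 28 and 75 long (from 40 below to 35 above this point) with an orange band low down and a small orange cap (8 tall) on top. Below the grip a steel nose of diameter 19, then the brass sprung tip. z points along the probe from tip to cap.
- probe_tip (a point): Very end of the probe's round-ended brass tip (diameter 10): 100 below the grip centre along the probe when the spring is out; moves up into the probe as it is pressed.
- plunger (a joint): How far the sprung tip is pushed in (m): 0 out, 0.012 fully in against its stop. It needs about 1.5 N to start moving and 0.5 N more for each mm (about 4.5 N half way).
- probe: The whole gauge probe with its sprung tip. Origin at the end of the tip when the spring is out; z along the probe from tip to cap; 143 long.
- stand: Fixed blue block 80 x 80 x 65 with an upright through hole of diameter 22 in its middle, where the probe stands: the probe's nose and tip (60 long) hangs in the hole, the foot of the black grip rests on the block's top. Lift the probe straight up by at least 65 to clear it. Origin under its middle; the block is bolted down.
- hammer: Hammer lying on the robot's right, near it, about 300 long. A bystander. Origin under it.
- tape: Blue and yellow tape measure, 66 x 36 x 62 high. A bystander. Origin under its middle.
- calculator: Grey desk calculator, 150 x 100 x 18 high. A bystander. Origin under its middle.
- block: Bare metal block, 70 x 50 x 35 high. A bystander. Origin under its middle.
- tube: Short steel tube offcut standing on end, diameter 48, 60 high. A bystander. Origin under its middle.
- magnet: Red square welding magnet, 60 x 60 x 22 high. A bystander. Origin under its middle.
There are look-alikes about, which are no part of the job. There is more than one size of the probe; the job needs the largest.

How it is judged:
By the outcome, as a careful person would: the job done as asked, in the order asked, and still so for the second after the job is handed in, while the arm keeps its last pose, push and grip.
It also fails if it takes over 64 s, if anything falls off the work surface, if the arm or the gripper's body presses on something with over 40 N, if the wrist force passes 120 N, or if a joint passes its speed limit or range.

### The arm

A 6-joint arm with a two-finger parallel gripper is mounted at the origin on the work surface. World frame = base frame: x ahead of the robot, y to its left, z up, the work surface at z = 0. Lengths are in m, angles in rad, forces in N, time in s.
With the tool pointing down it reaches from about 0.4 to 0.825 m from the base axis. Payload 7 kg.
Tool frame: the origin (TCP) lies on the mounting face of the last link; the fingertips stand arm.tcp_to_tips ahead of it and the grasp point (between the pads) lies 159 mm ahead of it (arm.tcp_to_tips is the distance from the TCP to the fingertips, in m); z points along the fingers, y is the direction in which the jaws open and shut (so a half turn about z gives the same grasp; the last joint's range is limited). The gripper opens to 88 mm and grips with 3 to 60 N. Pads are 19 mm wide; open, the fingers measure 130 mm over their backs; the gripper's body (78 mm by 193 mm) begins 47 mm behind the grasp point.
Start: joints at [1.551, 0.359, 0.012, 0, -1.224, -0.288], TCP at [0.205, 0.643, 0.405] pointing down, gripper open.
Joint ranges: [-3.07, 3.07], [-1.43, 2.12], [-1.02, 1.25], [-3.03, 1.67], [-3.05, -0], [-3.03, 3.03]. Speed limits (rad/s): [2.39, 2.39, 3.01, 3.14, 3.14, 3.14].

### API

Orientations are given as [roll, pitch, yaw] about the fixed x, y, z axes, in that order (R = Rz(yaw) Ry(pitch) Rx(roll)).
In Python, from station import arm, cams, job_done, finder gives the robot as it stands.
- The arm moves only by the tool play_rows, never from a script. Its argument "targets" is a list that holds one entry, the list of rows, each a list of 4 numbers: the shift along the tool's x, y, z in m, then the turn about the tool's z in degrees. A call has 1 to 5 rows; each row is the pose to reach, as a shift and turn from the pose commanded when the call began, along the tool's axes at that moment; what a row does not reach only later rows make up. A row lasts 1/8 s, in which the tool goes at most 62.5 mm and 10.7 degrees, less where a joint would pass 70% of its speed; a pose out of reach is approached as far as the arm can. A call with a gripper value outside its range is refused whole. "grip" is the closure in counts, from 0 (fully open) to 255 (shut), set as the call begins (left out, the last holds). The fingers move at their own pace and stop on an object; "newtons" is the grip in N (left out, the last holds). Time passes only in rows, so rows that repeat a pose let the fingers close. It gives the time, the measured TCP pose, the force and the opening at its end, in the units of the state.
- arm.get_state(): the state, without advancing time (a new reading comes with each control period).
- cams.grab_frame(name): name is "scene" or "side" or "wrist"; returns (picture, depth): 480x640x3 uint8, red, green, blue; 480x640 float32, m along the optical axis (not along the pixel's ray), 0 where there is no reading.
- cams.camera_params(name): a dict with "intrinsics" (3x3 intrinsics, pixels), "D" ([k1, k2, p1, p2, k3] as OpenCV has them; the pictures are not rectified), "position" and "attitude" of the camera in the world. Camera axes: x right, y down, z forward; pixel columns grow to the right and rows downward; lengths in m; the calibration is good to about 2 mm. A picture is of the moment at which its call begins: read the wrist's pose just before it. camera_params takes no time and is no camera call; for the wrist camera it gives the pose at the moment of the call.
- job_done(): hands the job in, once; it reports no verdict.
Trained networks look in the newest picture that a camera, given by its name, has taken for a name from the list of things; names that differ only in an ending like _2 or _b are one class to them, and where a whole thing is asked for, a point or a joint stands for the part that bears it (a point fixed in the world has none). Each returns a list of dicts, best first, with "score" (0 to 1); they miss things now and then, are a little off and sometimes report something else, mostly with a low value. They report only what shows in the picture. A call takes as long as a camera call. They do not tell look-alikes from the thing itself.
- finder.find_in(camera, query): "xyz" ([x, y, z] in m, in world coordinates, good to about 4 mm: the middle of the surface that is visible of it).
- finder.masks_of(camera, query): "mask" (480x640 bool, what is visible of it).
The state is a dict: "t": time; "q": joint angles; "qd": joint speeds; "joint_efforts": joint torques, N m; "eef_pos": TCP position; "ee_rot": TCP orientation; "force": force on the tool from outside, world axes, zero at the start; "moment": the same for the moment, N m; "width": finger opening in m.
Only numpy, scipy, OpenCV 4.12 (cv2) and the standard library are available. Lean on these libraries where they do the work, as an engineer would, in place of code of your own. Each camera call takes 0.05 s, during which the arm holds its last target. There are 200 camera calls.

## Working session

There is one attempt and no reset: what is moved stays moved. The work goes in short steps, Python scripts to look and compute and a tool call to move; the robot and the scene stay as the last step left them, time stands still between calls to the robot, and variables do not carry over. Pictures are saved under pics/ and viewed, about 8 in all and at most 12, crops included, and the job is handed in when it is done.

Besides the shell and the picture viewer there is one more tool, called by a JSON object that holds its "fn" and its "kwargs". play_rows: Moves the arm, as the interface text tells. Its arguments: {"type":"object","properties":{"targets":{"type":"array","items":{"type":"array","items":{"type":"array","items":{"type":"number"}}}},"grip":{"type":"number"},"newtons":{"type":"number"}},"required":["targets"]}

```bash
ls; mkdir -p pics; cat > h.py <<'E'
import numpy as np, cv2
from station import arm, cams, job_done, finder
from scipy.spatial.transform import Rotation as R
def save(n,im): cv2.imwrite('pics/'+n+'.png',im[:,:,::-1])
E
python3 - <<'E'
from h import *
s=arm.get_state(); print(s, arm.tcp_to_tips)
for c in('scene','side'):
    p=cams.camera_params(c); print(c,p)
    im,d=cams.grab_frame(c); save(c,im)
    for q in('crank_hub','crank_knob','work','mark','probe_grip','stand','probe'):
        try: print(c,q,[(np.round(r['xyz'],3).tolist(),round(r['score'],2)) for r in finder.find_in(c,q)])
        except Exception as e: print(q,e)
E
```

```text
pics
{'t': 0.0, 'q': array([ 1.55112003e+00,  3.59409366e-01,  1.10844565e-02, -3.63990448e-04,
       -1.22410255e+00, -2.88109893e-01]), 'qd': array([-0.00020964, -0.00077048, -0.00142471,  0.00032287, -0.00017821,
        0.00155494]), 'joint_efforts': array([-1.03976232e-03, -5.82718384e+01,  2.93053150e+01,  6.99693024e+00,
        6.76166557e-03, -1.65766774e-04]), 'eef_pos': array([0.20442426, 0.64310694, 0.40371655]), 'ee_rot': array([ 3.13993152e+00, -1.35447101e-04, -3.07910035e-01]), 'force': array([0.49968334, 0.62568017, 0.59911229]), 'moment': array([0.00171917, 0.02082933, 0.02187823]), 'width': 0.08763212566406448} 0.1781
scene {'intrinsics': array([[461.67354212,   0.        , 313.99174537],
       [  0.        , 461.67354212, 235.76872887],
       [  0.        ,   0.        ,   1.        ]]), 'D': array([-0.06386308,  0.        ,  0.        ,  0.        ,  0.        ]), 'position': array([ 1.02987751, -0.70713914,  0.80840713]), 'attitude': array([-2.242636  ,  0.0154924 ,  0.66590615])}
scene crank_hub [([0.603, -0.064, 0.068], 0.65)]
scene crank_knob [([0.601, -0.
[... 570 characters left out ...]
233.40318435],
       [  0.        ,   0.        ,   1.        ]]), 'D': array([0.00664081, 0.        , 0.        , 0.        , 0.        ]), 'position': array([ 0.16246495, -0.8344916 ,  0.73604499]), 'attitude': array([-2.18414957,  0.01347846, -0.36356027])}
side crank_hub [([0.596, -0.068, 0.071], 0.9)]
side crank_knob [([0.594, -0.071, 0.068], 0.88)]
side work [([0.538, 0.178, 0.107], 0.94), ([0.598, -0.07, 0.07], 0.5)]
side mark [([0.543, 0.176, 0.107], 0.95)]
side probe_grip [([0.536, -0.421, 0.08], 0.86), ([0.602, -0.279, 0.073], 0.68), ([0.509, -0.321, 0.118], 0.55)]
side stand [([0.49, -0.335, 0.058], 0.6)]
side probe [([0.539, -0.419, 0.082], 0.93), ([0.607, -0.283, 0.076], 0.56)]
```

View pics/scene.png

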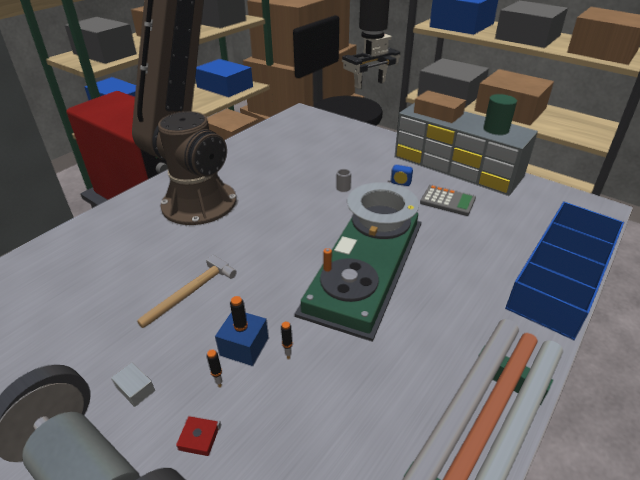

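View pics/side.png

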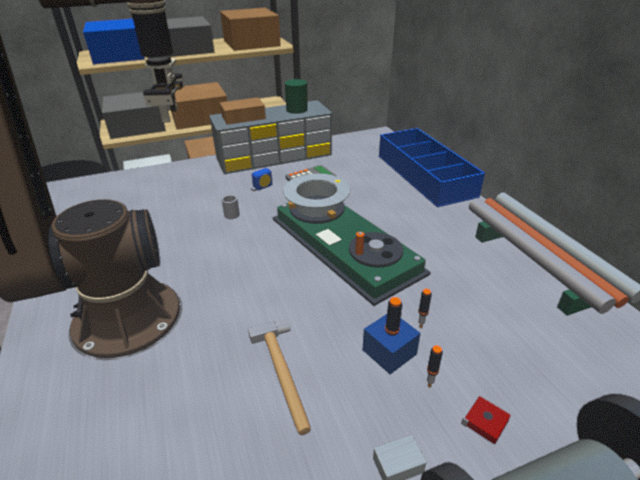

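Scene view: the crank is at (349,275) with its knob at (327,260), the flange is at (382,203), and the probe in the blue stand is at (238,312). There are two smaller probe look-alikes at (214,363) and (287,335). Next I'll measure with the depth clouds and colour masks from both views.

```bash
cat >> h.py <<'E'
def rays(c,uv,p=None):
    p=p or cams.camera_params(c)
    n=cv2.undistortPoints(np.asarray(uv,float).reshape(-1,1,2),p['intrinsics'],p['D']).reshape(-1,2)
    return p['position'],R.from_euler('xyz',p['attitude']).as_matrix(),np.c_[n,np.ones(len(n))]
def cloud(c,d,p=None):
    v,u=np.mgrid[0:480,0:640]; o,M,n=rays(c,np.c_[u.ravel(),v.ravel()],p)
    return (o+(n*d.reshape(-1,1))@M.T).reshape(480,640,3)
def tri(obs):
    A=np.zeros((3,3));b=np.zeros(3)
    for o,r in obs:
        r=r/np.linalg.norm(r);P=np.eye(3)-np.outer(r,r);A+=P;b+=P@o
    x=np.linalg.solve(A,b)
    return x,[np.linalg.norm(np.cross(x-o,r/np.linalg.norm(r))) for o,r in obs]
def circ(xy):
    A=np.c_[2*xy,np.ones(len(xy))];s=np.linalg.lstsq(A,(xy**2).sum(1),rcond=None)[0]
    return s[:2],np.sqrt(s[2]+s[0]**2+s[1]**2)
def near(W,c,r): return np.hypot(W[...,0]-c[0],W[...,1]-c[1])<r
E
python3 - <<'E'
from h import *
obs={}
for c in('scene','side'):
    im,d=cams.grab_frame(c);W=cloud(c,d);z=W[...,2];ok=d>0
    hsv=cv2.cvtColor(im,cv2.COLOR_RGB2HSV)
    org=(hsv[...,0]<16)&(hsv[...,1]>150)&(hsv[...,2]>90)&ok
    yel=(hsv[...,0]>20)&(hsv[...,0]<35)&(hsv[...,1]>120)&ok
    m=near(W,(.6,-.07),.1)&org&(z>.05)
    v,u=np.nonzero(m);print(c,'knob px',u.mean(),v.mean(),len(u),'z',np.percentile(z[m],[2,98]),W[m].mean(0))
    o,M,n=rays(c,[[u.mean(),v.mean()]]);obs.setdefault('knob',[]).append((o,M@n[0]))
    f=near(W,(.54,.185),.13)&(abs(z-.12)<.012)&ok
    print(' flange z',np.median(z[f]),f.sum(),W[f].mean(0))
    mk=np.uint8(f)*255;cs=max(cv2.findContours(mk,0,1)[0],key=cv2.contourArea)[:,0]
    ww=W[cs[:,1],cs[:,0]];print(' outer fit',circ(ww[:,:2]))
    m=f&yel;print(' yellow',m.sum(),W[m].mean(0) if m.any() else '')
    v,u=np.nonzero(m)
    if len(u): o,M,n=rays(c,[[u.mean(),v.mean()]]);obs.setdefault('mark',[]).append((o,M@n[0]))
    disc=near(W,(.6,-.07),.1)&ok
    hb=near(W,(.605,-.067),.03)&(abs(z-.078)<.006);print(' hub',W[hb].mean(0),hb.sum())
    dk=near(W,(.605,-.067),.085)&(abs(z-.068)<.008)&(hsv[...,2]<110)&(hsv[...,1]<90)
    cs=max(cv2.findContours(np.uint8(dk),0,1)[0],key=cv2.contourArea)[:,0];print(' disc',circ(W[cs[:,1],cs[:,0]][:,:2]),np.median(z[dk]))
    # probes
    for g in((.515,-.318),(.545,-.42),(.607,-.28)):
        m=near(W,g,.03)&org&(z>.03)
        cap=m&(z>np.percentile(z[m],98)-.012)
        v,u=np.nonzero(cap);print(' probe',g,'cap',W[cap].mean(0),'top',np.percentile(z[m],98))
        o,M,n=rays(c,[[u.mean(),v.mean()]]);obs.setdefault(g,[]).append((o,M@n[0]))
    st=near(W,(.52,-.32),.06)&(hsv[...,0]>100)&(hsv[...,0]<130)&(hsv[...,1]>120)&(abs(z-.065)<.006)
    print(' stand top',W[st].mean(0),np.median(z[st]),cv2.minAreaRect(np.float32(W[st][:,:2])))
for k,o in obs.items(): print(k,tri(o))
E
```

```text
scene knob px 327.0 258.36842105263156 76 z [0.07841009 0.13284993] [ 0.55593836 -0.07331619  0.11286146]
 flange z 0.1197688792314 1663 [0.54147529 0.18974656 0.11924955]
 outer fit (array([0.53894782, 0.1928126 ]), np.float64(0.09352620831996364))
 yellow 15 [0.61223765 0.21155351 0.12044729]
 hub [ 0.60507176 -0.05566211  0.07707386] 156
 disc (array([ 0.60600519, -0.05438332]), np.float64(0.06558199575981082)) 0.06772516494671921
 probe (0.515, -0.318) cap [ 0.51069802 -0.31260486  0.14677739] top 0.1489910415763758
 probe (0.545, -0.42) cap [ 0.54265394 -0.41377857  0.10928701] top 0.1115996209154847
 probe (0.607, -0.28) cap [ 0.60720564 -0.27692564  0.10883805] top 0.11079531748233584
 stand top [ 0.51731796 -0.31768003  0.06401447] 0.06411338011968931 ((0.5103760957717896, -0.31103187799453735), (0.08167501538991928, 0.08322129398584366), 17.58637046813965)
side knob px 359.3228346456693 243.23622047244095 127 z [0.08112126 0.13280319] [ 0.54758162 -0.07333756  0.1088478 ]
 flange z 0.11986778449317836 1289 [0.53787621 0.18855872 0.11927837]
 outer fit (array([0.5388472, 0.19
[... 631 characters left out ...]
.08159495145082474), 18.372879028320312)
knob (array([ 0.55061043, -0.06656484,  0.10444352]), [np.float64(0.000806895385841398), np.float64(0.0008068953858415052)])
mark (array([0.61157848, 0.21318331, 0.12023009]), [np.float64(0.000816508087737181), np.float64(0.0008165080877371529)])
(0.515, -0.318) (array([ 0.5089841 , -0.31108444,  0.14484242]), [np.float64(0.0003375103377306513), np.float64(0.00033751033773063503)])
(0.545, -0.42) (array([ 0.54085652, -0.41248896,  0.10689937]), [np.float64(0.00028084053734055966), np.float64(0.00028084053734066353)])
(0.607, -0.28) (array([ 0.60579273, -0.27528044,  0.10677541]), [np.float64(0.0003372484444251576), np.float64(0.00033724844442517955)])
```

{"fn": "play_rows", "kwargs": {"targets": [[[0.06, 0.063, 0, 0], [0.12, 0.126, 0, 0], [0.165, 0.173, 0, 0], [0.21, 0.22, 0, 0], [0.25, 0.262, 0, 0]]], "grip": 90, "newtons": 15}}

```text
t: 1.52
eef_pos: [0.3421, 0.3605, 0.405]
ee_rot: [-3.141, -0.0, -0.307]
force: [1.3, -0.9, 0.2]
width: 0.0568
```

{"fn": "play_rows", "kwargs": {"targets": [[[0.042, 0.044, 0, 0], [0.084, 0.088, 0, 0], [0.126, 0.132, 0, 0], [0.168, 0.176, 0, 0], [0.21, 0.22, 0, 0]]]}}

```text
t: 2.15
eef_pos: [0.4755, 0.0873, 0.4052]
ee_rot: [-3.141, -0.001, -0.307]
force: [1.4, 0.4, -0.5]
width: 0.057
```

{"fn": "play_rows", "kwargs": {"targets": [[[0.04, 0.042, 0, 0], [0.065, 0.07, 0, 0], [0.085, 0.09, 0, 0], [0.085, 0.09, 0, 0], [0.085, 0.09, 0, 0]]]}}

```text
t: 2.78
eef_pos: [0.5286, -0.0223, 0.4046]
ee_rot: [-3.142, 0.0, -0.308]
force: [0.3, 0.7, 0.2]
width: 0.0569
```

```bash
cat > w.py <<'E'
from h import *
import sys
s=arm.get_state();p=cams.camera_params('wrist');im,d=cams.grab_frame('wrist');save(sys.argv[1],im)
print(s['t'],s['eef_pos'],s['ee_rot'],s['q'],s['force']);print(p['position'],p['attitude'])
W=cloud('wrist',d,p);z=W[...,2];ok=d>0
hsv=cv2.cvtColor(im,cv2.COLOR_RGB2HSV);org=(hsv[...,0]<16)&(hsv[...,1]>150)&(hsv[...,2]>90)&ok
m=near(W,(.6,-.06),.1)&org&(z>.12)&(z<.14)
if m.any():
    v,u=np.nonzero(m);print('knob top',W[m].mean(0),np.median(z[m]),m.sum(),u.mean(),v.mean())
hb=near(W,(.605,-.057),.035)&(abs(z-.078)<.004)&ok
if hb.any(): print('hub',W[hb].mean(0),np.ptp(W[hb],axis=0),hb.sum(),cv2.minEnclosingCircle(np.float32(W[hb][:,:2])))
m=near(W,(.51,-.31),.03)&org&(z>.135)
if m.any(): print('cap',W[m].mean(0),np.median(z[m]),m.sum(),cv2.minEnclosingCircle(np.float32(W[m][:,:2])))
E
python3 w.py w1
```

```text
2.775 [ 0.52864486 -0.02233801  0.40462888] [-3.14151321e+00  1.40451868e-04 -3.08304030e-01] [ 3.28649404e-01  1.18312980e-01 -3.07739119e-01 -1.61867330e-04
 -1.14480989e+00  9.33909779e-01] [0.33105753 0.68437124 0.24378622]
[ 0.6016387  -0.04539089  0.38430842] [ 2.85454576e+00 -7.29556266e-04 -1.87922573e+00]
knob top [ 0.55139617 -0.06624837  0.13114703] 0.1312254883634633 386 372.4896373056995 193.6761658031088
hub [ 0.6048021  -0.05226177  0.07778797] [0.03564347 0.03557615 0.00490781] 1689 ((0.6046630144119263, -0.05211835354566574), 0.018136734142899513)
```

{"fn": "play_rows", "kwargs": {"targets": [[[0.035, 0.035, 0.01, 0], [0.035, 0.035, 0.06, 0], [0.035, 0.035, 0.11, 0], [0.035, 0.035, 0.135, 0], [0.035, 0.035, 0.135, 0]]]}}

```text
t: 3.45
eef_pos: [0.5508, -0.0656, 0.2681]
ee_rot: [3.14, 0.003, -0.307]
force: [0.1, 0.6, -0.0]
width: 0.0569
```

{"fn": "play_rows", "kwargs": {"targets": [[[0, 0, 0, 0], [0, 0, 0, 0], [0, 0, 0, 0], [0, 0, 0, 0]]], "grip": 200, "newtons": 15}}

```text
t: 3.95
eef_pos: [0.5516, -0.0663, 0.2703]
ee_rot: [-3.141, -0.001, -0.308]
force: [0.2, -0.1, -0.2]
width: 0.0228
```

```bash
cat > c.py <<'E'
from h import *
# current knob angle and rows for the next 72 deg, in tool axes
import sys
s=arm.get_state();e=s['eef_pos'];yaw=s['ee_rot'][2];print(s['t'],e,s['ee_rot'],s['force'],s['width'],s['q'])
hub=np.array([.6047,-.0521]);v=e[:2]-hub;a=np.arctan2(v[1],v[0]);print('angle',np.degrees(a),'r',np.hypot(*v))
T=np.array([[np.cos(yaw),np.sin(yaw)],[np.sin(yaw),-np.cos(yaw)]])
a0=np.arctan2(-.0141,-.0533)
for k in range(26):
    f=lambda th:hub+.0551*np.array([np.cos(th),np.sin(th)])
    g=(k//5)*5
    print(k+1,np.round(T@(f(a0+np.radians(14.4*(k+1)))-f(a0+np.radians(14.4*g))),4))
E
python3 c.py
```

```text
3.95 [ 0.55163127 -0.0663096   0.27026748] [-3.14104125e+00 -9.18857479e-04 -3.07773273e-01] [ 0.21736478 -0.0754422  -0.24047628] 0.022774984037931833 [ 2.32831167e-01  2.90170749e-01 -4.27968871e-01  1.66798066e-07
 -8.51585101e-01  1.03019203e+00]
angle -165.01020295791733 r 0.05493817509113208
1 [0.0088 0.0106]
2 [0.02   0.0187]
3 [0.0328 0.0238]
4 [0.0465 0.0255]
5 [0.0602 0.0238]
6 [ 0.0128 -0.0051]
7 [ 0.024  -0.0132]
8 [ 0.0328 -0.0239]
9 [ 0.0387 -0.0364]
10 [ 0.0412 -0.0499]
11 [-0.0009 -0.0138]
12 [-0.0052 -0.0269]
13 [-0.0126 -0.0386]
14 [-0.0226 -0.048 ]
15 [-0.0348 -0.0547]
16 [-0.0134 -0.0034]
17 [-0.0272 -0.0034]
18 [-0.0406  0.    ]
19 [-0.0527  0.0067]
20 [-0.0627  0.0162]
21 [-0.0074  0.0117]
22 [-0.0116  0.0248]
23 [-0.0125  0.0386]
24 [-0.0099  0.0522]
25 [-0.004   0.0646]
26 [0.0088 0.0106]
```

{"fn": "play_rows", "kwargs": {"targets": [[[0, 0, 0, 0], [0, 0, 0, 0]]], "grip": 255}}

```text
t: 4.2
eef_pos: [0.5517, -0.0664, 0.27]
ee_rot: [3.142, -0.0, -0.308]
force: [-1.1, -0.1, 4.4]
width: 0.0197
```

{"fn": "play_rows", "kwargs": {"targets": [[[0.0088, 0.0106, 0, 0], [0.02, 0.0187, 0, 0], [0.0328, 0.0238, 0, 0], [0.0465, 0.0255, 0, 0], [0.0602, 0.0238, 0, 0]]]}}

```text
t: 4.82
eef_pos: [0.6026, -0.1076, 0.27]
ee_rot: [-3.141, -0.001, -0.308]
force: [-1.6, 7.0, 7.4]
width: 0.0196
```

{"fn": "play_rows", "kwargs": {"targets": [[[0.0128, -0.0051, 0, 0], [0.024, -0.0132, 0, 0], [0.0328, -0.0239, 0, 0], [0.0387, -0.0364, 0, 0], [0.0412, -0.0499, 0, 0]]]}}

```text
t: 5.45
eef_pos: [0.6565, -0.0724, 0.27]
ee_rot: [3.141, 0.001, -0.308]
force: [-6.8, 1.9, 10.1]
width: 0.0196
```

{"fn": "play_rows", "kwargs": {"targets": [[[-0.0009, -0.0138, 0, 0], [-0.0052, -0.0269, 0, 0], [-0.0126, -0.0386, 0, 0], [-0.0226, -0.048, 0, 0], [-0.0348, -0.0547, 0, 0]]]}}

```text
t: 6.08
eef_pos: [0.6401, -0.0098, 0.27]
ee_rot: [3.141, -0.001, -0.308]
force: [-2.3, -4.3, 6.4]
width: 0.0193
```

{"fn": "play_rows", "kwargs": {"targets": [[[-0.0134, -0.0034, 0, 0], [-0.0272, -0.0034, 0, 0], [-0.0406, 0, 0, 0], [-0.0527, 0.0067, 0, 0], [-0.0627, 0.0162, 0, 0]]]}}

```text
t: 6.7
eef_pos: [0.5746, -0.0061, 0.2701]
ee_rot: [-3.141, -0.002, -0.307]
force: [5.4, -4.5, 2.9]
width: 0.0195
```

{"fn": "play_rows", "kwargs": {"targets": [[[-0.0074, 0.0117, 0, 0], [-0.0116, 0.0248, 0, 0], [-0.0125, 0.0386, 0, 0], [-0.0099, 0.0522, 0, 0], [-0.004, 0.0646, 0, 0]]]}}

```text
t: 7.32
eef_pos: [0.5515, -0.0669, 0.27]
ee_rot: [-3.141, -0.001, -0.308]
force: [3.5, 3.9, 5.1]
width: 0.02
```

{"fn": "play_rows", "kwargs": {"targets": [[[0, 0, 0, 0], [0, 0, 0, 0], [0, 0, 0, 0]]]}}

```text
t: 7.7
eef_pos: [0.5517, -0.067, 0.27]
ee_rot: [-3.141, -0.001, -0.308]
force: [2.8, -0.7, 7.1]
width: 0.0195
```

```bash
python3 c.py | head -2
```

```text
7.7 [ 0.55166015 -0.0669534   0.27000084] [-3.14147591e+00 -5.52038394e-04 -3.08085655e-01] [ 2.83467412 -0.70500885  7.0700583 ] 0.019521359355558023 [ 2.31687351e-01  2.90775842e-01 -4.27929632e-01  2.44005920e-04
 -8.51557314e-01  1.03086265e+00]
```

{"fn": "play_rows", "kwargs": {"targets": [[[0, 0, 0, 0], [0, 0, 0, 0], [0, 0, -0.05, 0], [0, 0, -0.11, 0], [0, 0, -0.15, 0]]], "grip": 90}}

```text
t: 8.32
eef_pos: [0.5512, -0.0665, 0.4218]
ee_rot: [-3.141, -0.0, -0.308]
force: [0.2, 0.0, 0.4]
width: 0.0561
```

{"fn": "play_rows", "kwargs": {"targets": [[[0.007, 0.055, 0, 0], [0.015, 0.11, 0, 0], [0.022, 0.165, 0, 0], [0.028, 0.21, 0, 0], [0.03, 0.225, 0, 0]]]}}

```text
t: 8.95
eef_pos: [0.5108, -0.2919, 0.4185]
ee_rot: [-3.141, 0.003, -0.311]
force: [0.6, 0.6, -0.4]
width: 0.0564
```

{"fn": "play_rows", "kwargs": {"targets": [[[0, 0, 0, 0], [0, 0, 0, 0]]]}}

```text
t: 9.2
eef_pos: [0.512, -0.289, 0.4193]
ee_rot: [-3.141, 0.001, -0.307]
force: [-0.3, -0.3, -0.5]
width: 0.0566
```

```bash
python3 w.py w2; cat > m.py <<'E'
from h import *
obs=[]
for c in('scene','side'):
    im,d=cams.grab_frame(c);save(c+str(round(arm.get_state()['t'],1)),im);W=cloud(c,d);z=W[...,2];hsv=cv2.cvtColor(im,cv2.COLOR_RGB2HSV)
    yel=(hsv[...,0]>20)&(hsv[...,0]<35)&(hsv[...,1]>100)&(d>0)
    m=near(W,(.539,.192),.1)&yel&(abs(z-.12)<.01);v,u=np.nonzero(m);print(c,len(u),W[m].mean(0) if len(u) else '')
    org=(hsv[...,0]<16)&(hsv[...,1]>150)&(hsv[...,2]>90)&(d>0);k=near(W,(.6,-.06),.1)&org&(z>.07);print(' knob',W[k].mean(0))
    if len(u): o,M,n=rays(c,[[u.mean(),v.mean()]]);obs.append((o,M@n[0])); print(u.mean(),v.mean())
print(tri(obs))
E
python3 m.py
```

```text
9.2 [ 0.51200552 -0.28903444  0.41934146] [-3.14137125e+00  7.17925452e-04 -3.07285629e-01] [-1.81732190e-01  2.07507063e-01 -1.63667420e-01 -3.32095223e-04
 -1.20030641e+00  1.44536316e+00] [-0.27133606 -0.25602137 -0.5399049 ]
[ 0.58499542 -0.31200239  0.39898585] [ 2.85398136e+00 -5.21605112e-04 -1.87822373e+00]
knob top [ 0.55227145 -0.06850759  0.13105442] 0.1310313233786175 319 36.53291536050157 271.4858934169279
hub [ 0.60479296 -0.05364884  0.07736053] [0.03602406 0.03734432 0.00638456] 1408 ((0.6054889559745789, -0.05304562300443649), 0.019374800845980644)
cap [ 0.5096667  -0.31065946  0.14724504] 0.1474633862199592 666 ((0.508109986782074, -0.3106357455253601), 0.012062114663422108)
scene 13 [0.46802434 0.17228206 0.12081257]
 knob [ 0.55555693 -0.07413604  0.10877533]
355.6923076923077 195.0
side 10 [0.46651903 0.17519916 0.12042051]
 knob [ 0.54816772 -0.07375952  0.10940691]
294.0 196.5
(array([0.46661561, 0.17472274, 0.11983838]), [np.float64(0.0007510419408931166), np.float64(0.0007510419408931248)])
```

View pics/w2.png

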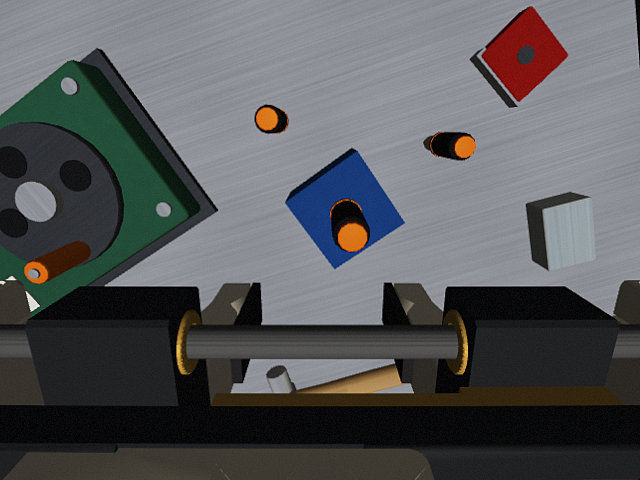

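The wrist view shows the tallest probe in the stand at (350,237), with the fingers clear on both sides. The smaller look-alikes stand free at (267,119) and (463,146).

{"fn": "play_rows", "kwargs": {"targets": [[[0.004, 0.0215, 0.01, 0], [0.004, 0.0215, 0.06, 0], [0.004, 0.0215, 0.11, 0], [0.004, 0.0215, 0.145, 0], [0.004, 0.0215, 0.155, 0]]]}}

```text
t: 9.98
eef_pos: [0.5088, -0.3106, 0.2626]
ee_rot: [3.142, 0.004, -0.307]
force: [0.8, 0.9, 1.2]
width: 0.0568
```

{"fn": "play_rows", "kwargs": {"targets": [[[0, 0, 0, 0], [0, 0, 0, 0]]]}}

```text
t: 10.22
eef_pos: [0.51, -0.3115, 0.2665]
ee_rot: [3.141, -0.003, -0.307]
force: [0.2, -0.0, 0.4]
width: 0.0565
```

{"fn": "play_rows", "kwargs": {"targets": [[[0, 0, 0, 0], [0, 0, 0, 0], [0, 0, 0, 0], [0, 0, 0, 0], [0, 0, 0, 0]]], "grip": 255, "newtons": 35}}

```text
t: 10.85
eef_pos: [0.5093, -0.3116, 0.2649]
ee_rot: [3.141, -0.0, -0.308]
force: [-0.0, -0.1, 3.3]
width: 0.0276
```

{"fn": "play_rows", "kwargs": {"targets": [[[0, 0, 0, 0], [0, 0, -0.02, 0], [0, 0, -0.06, 0], [0, 0, -0.12, 0], [0, 0, -0.16, 0]]]}}

```text
t: 11.48
eef_pos: [0.5092, -0.3116, 0.4271]
ee_rot: [3.142, -0.002, -0.308]
force: [2.0, -0.5, -1.0]
width: 0.0279
```

{"fn": "play_rows", "kwargs": {"targets": [[[-0.015, -0.029, 0, 0], [-0.036, -0.069, 0, 0], [-0.058, -0.112, 0, 0], [-0.08, -0.154, 0, 0], [-0.1, -0.192, 0, 0]]]}}

```text
t: 12.1
eef_pos: [0.4714, -0.0968, 0.4242]
ee_rot: [-3.141, 0.001, -0.308]
force: [0.8, 1.4, -1.0]
width: 0.0274
```

{"fn": "play_rows", "kwargs": {"targets": [[[-0.022, -0.042, 0, 0], [-0.044, -0.085, 0, 0], [-0.066, -0.127, 0, 0], [-0.085, -0.163, 0, 0], [-0.1, -0.192, 0, 0]]]}}

```text
t: 12.72
eef_pos: [0.4342, 0.1164, 0.4244]
ee_rot: [-3.142, 0.0, -0.307]
force: [1.1, 0.5, -1.3]
width: 0.0271
```

{"fn": "play_rows", "kwargs": {"targets": [[[-0.015, -0.03, 0, 0], [-0.024, -0.046, 0, 0], [-0.027, -0.052, 0, 0], [-0.027, -0.052, 0, 0], [-0.027, -0.052, 0, 0]]]}}

```text
t: 13.35
eef_pos: [0.425, 0.1721, 0.4246]
ee_rot: [3.141, 0.0, -0.309]
force: [0.5, -0.5, -1.4]
width: 0.0273
```

```bash
cat > f.py <<'E'
from h import *
import sys
s=arm.get_state();p=cams.camera_params('wrist');im,d=cams.grab_frame('wrist');save(sys.argv[1],im)
print(s['t'],s['eef_pos'],s['ee_rot'],s['force'],s['width'])
W=cloud('wrist',d,p);z=W[...,2];hsv=cv2.cvtColor(im,cv2.COLOR_RGB2HSV)
yel=(hsv[...,0]>20)&(hsv[...,0]<35)&(hsv[...,1]>100)&(d>0)&near(W,(.4665,.173),.04)&(abs(z-.12)<.01)
if yel.any():
    v,u=np.nonzero(yel);c=cv2.minEnclosingCircle(np.float32(W[yel][:,:2]));print('mark',W[yel].mean(0),c,yel.sum(),u.mean(),v.mean())
fl=(d>0)&near(W,(.539,.192),.11)&(abs(z-.12)<.006);print('flange z',np.median(z[fl]))
E
python3 f.py w3; python3 m.py
```

```text
13.35 [0.42504533 0.17205747 0.42459445] [ 3.14134972e+00  7.94061569e-05 -3.08539403e-01] [ 0.53686384 -0.54543319 -1.40310741] 0.02733946384466629
mark [0.4673968  0.1747652  0.12005749] ((0.4662795960903168, 0.1747789978981018), 0.00806017592549324) 333 301.4354354354354 181.2012012012012
flange z 0.11957394036352559
scene 13 [0.46791073 0.17245839 0.12067514]
 knob [ 0.55596464 -0.0736946   0.11321016]
355.6923076923077 195.0
side 10 [0.46638144 0.1747214  0.12071002]
 knob [ 0.54774755 -0.07380101  0.10950664]
294.0 196.5
(array([0.46661561, 0.17472274, 0.11983838]), [np.float64(0.0007510419408931166), np.float64(0.0007510419408931248)])
```

View pics/w3.png

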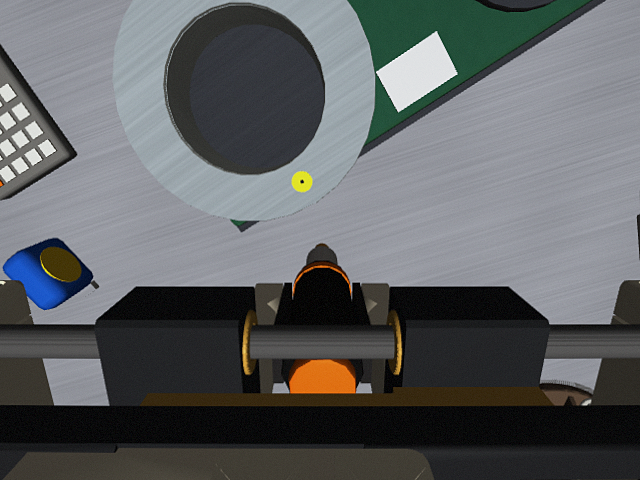

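The yellow spot is at (302,181) on the near side. The held probe points down, with its tip at about (321,245). I'll check the tip against its expected projection in all the cameras.

```bash
python3 - <<'E'
from h import *
s=arm.get_state();e=s['eef_pos'];M=R.from_euler('xyz',s['ee_rot']).as_matrix()
for c,n in(('wrist','w3'),('side','side'+str(round(s['t'],1))),('scene','scene'+str(round(s['t'],1)))):
    p=cams.camera_params(c);C=R.from_euler('xyz',p['attitude']).as_matrix()
    for L in(.26,.255,.20,.12,.116):
        X=C.T@(e+M@[0,0,L]-p['position']);uv=cv2.projectPoints(X.reshape(1,3),np.zeros(3),np.zeros(3),p['intrinsics'],p['D'])[0].ravel();print(c,L,uv.round(1))
import glob;print(glob.glob('pics/*'))
im,d=cams.grab_frame('side');a=cv2.resize(im[110:230,200:340],None,fx=4,fy=4,interpolation=cv2.INTER_CUBIC);
i2,d=cams.grab_frame('wrist');b=cv2.resize(i2[225:345,280:365],None,fx=4,fy=4,interpolation=cv2.INTER_CUBIC)
save('crop1',np.hstack([a[:480,:460],b[:480]]))
E
```

```text
wrist 0.26 [321.8 248.2]
wrist 0.255 [321.8 250.5]
wrist 0.2 [321.9 283. ]
wrist 0.12 [322.1 382.3]
wrist 0.116 [322.2 390.7]
side 0.26 [278.8 185.6]
side 0.255 [278.6 183.9]
side 0.2 [277.3 165.1]
side 0.12 [275.1 135.7]
side 0.116 [275.  134.2]
scene 0.26 [343. 176.]
scene 0.255 [343.  174.4]
scene 0.2 [343.5 156.1]
scene 0.12 [344.2 127.6]
scene 0.116 [344.3 126.2]
['pics/w2.png', 'pics/scene.png', 'pics/side9.3.png', 'pics/scene13.4.png', 'pics/side13.5.png', 'pics/scene9.3.png', 'pics/w3.png', 'pics/w1.png', 'pics/side.png']
```

View pics/crop1.png

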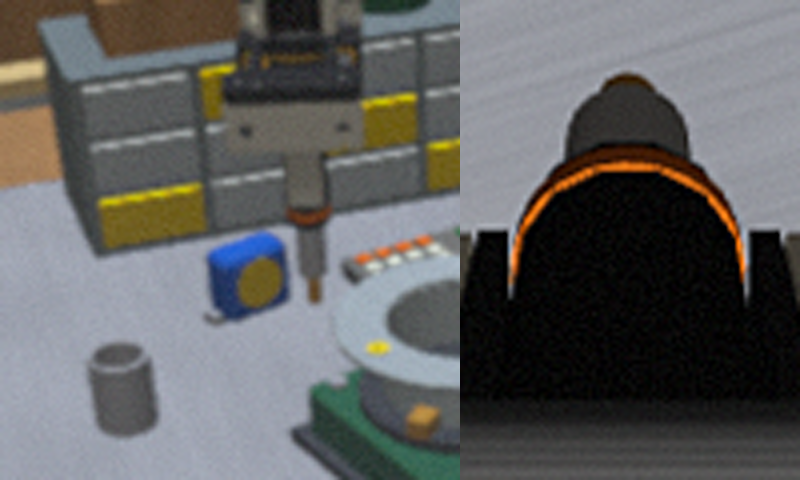

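{"fn": "play_rows", "kwargs": {"targets": [[[0.02, -0.008, 0, 0], [0.0385, -0.015, 0, 0], [0.0385, -0.015, 0.015, 0], [0.0385, -0.015, 0.03, 0], [0.0385, -0.015, 0.034, 0]]]}}

```text
t: 14.22
eef_pos: [0.4657, 0.175, 0.3889]
ee_rot: [3.139, 0.002, -0.308]
force: [0.3, -0.4, -1.1]
width: 0.0276
```

{"fn": "play_rows", "kwargs": {"targets": [[[0, 0, 0, 0], [0, 0, 0, 0], [0, 0, 0, 0]]]}}

```text
t: 14.6
eef_pos: [0.4662, 0.1755, 0.3912]
ee_rot: [-3.141, -0.001, -0.307]
force: [0.2, 0.1, -1.8]
width: 0.0274
```

```bash
python3 - <<'E'
from h import *
s=arm.get_state();print(s['t'],s['eef_pos'],s['ee_rot'],s['force'])
i,_=cams.grab_frame('side');j,_=cams.grab_frame('wrist');k,_=cams.grab_frame('scene')
a=cv2.resize(i[150:230,260:340],(400,400),interpolation=cv2.INTER_CUBIC)
b=cv2.resize(k[150:230,320:400],(400,400),interpolation=cv2.INTER_CUBIC);save('crop2',np.hstack([a,b]))
E
```

```text
14.6 [0.46617924 0.17550595 0.39122609] [-3.14067306e+00 -6.16150438e-04 -3.07486259e-01] [ 0.23707338  0.07144247 -1.80815451]
```

View pics/crop2.png

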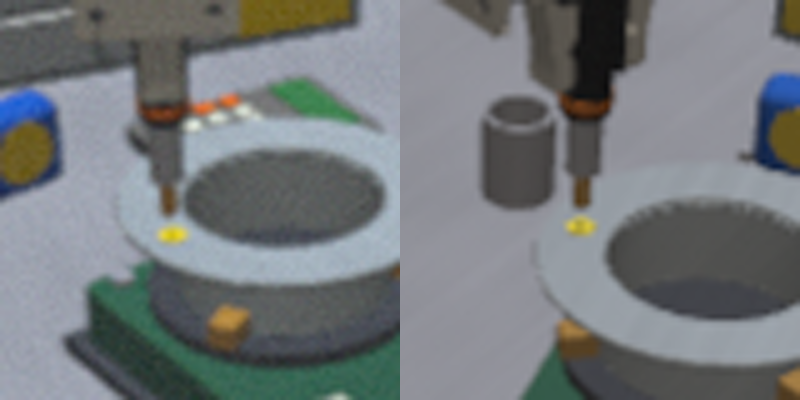

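{"fn": "play_rows", "kwargs": {"targets": [[[0.0004, 0.0007, 0.004, 0], [0.0004, 0.0007, 0.008, 0], [0.0004, 0.0007, 0.011, 0], [0.0004, 0.0007, 0.012, 0], [0.0004, 0.0007, 0.012, 0]]]}}

```text
t: 15.38
eef_pos: [0.4664, 0.1746, 0.3787]
ee_rot: [3.141, -0.0, -0.308]
force: [-0.2, -0.7, -0.1]
width: 0.0273
```

{"fn": "play_rows", "kwargs": {"targets": [[[0, 0, 0, 0], [0, 0, 0, 0], [0, 0, 0, 0]]]}}

```text
t: 15.75
eef_pos: [0.4664, 0.1745, 0.3787]
ee_rot: [3.142, -0.0, -0.308]
force: [-0.9, -1.4, 0.5]
width: 0.0274
```

{"fn": "play_rows", "kwargs": {"targets": [[[0, 0, 0.001, 0], [0, 0, 0.002, 0], [0, 0, 0.002, 0], [0, 0, 0.002, 0], [0, 0, 0.002, 0]]]}}

```text
t: 16.38
eef_pos: [0.4664, 0.1746, 0.3767]
ee_rot: [-3.142, -0.0, -0.308]
force: [-1.7, -0.7, 0.9]
width: 0.0273
```

{"fn": "play_rows", "kwargs": {"targets": [[[0, 0, 0.001, 0], [0, 0, 0.002, 0], [0, 0, 0.0025, 0], [0, 0, 0.0025, 0], [0, 0, 0.0025, 0]]]}}

```text
t: 17.0
eef_pos: [0.4664, 0.1746, 0.3743]
ee_rot: [-3.141, -0.0, -0.308]
force: [-0.3, -1.0, 2.1]
width: 0.0275
```

```bash
python3 - <<'E'
from h import *
F=[];Z=[];X=[]
for n in range(8):
    i,_=cams.grab_frame('side');s=arm.get_state();F.append(s['force']);Z.append(s['eef_pos'])
print(s['t'],np.mean(F,0),np.std(F,0),np.mean(Z,0),s['ee_rot'],s['width'])
k,_=cams.grab_frame('scene')
a=cv2.resize(i[150:230,260:340],(400,400),interpolation=cv2.INTER_CUBIC)
b=cv2.resize(k[150:230,320:400],(400,400),interpolation=cv2.INTER_CUBIC);save('crop3',np.hstack([a,b]))
E
```

```text
17.4 [-0.48943317 -0.76865062  2.86096673] [0.5081074  0.43723361 0.54231651] [0.46639355 0.174624   0.37421287] [-3.14156987e+00 -5.44550799e-05 -3.07790290e-01] 0.02778271992746977
```

View pics/crop3.png

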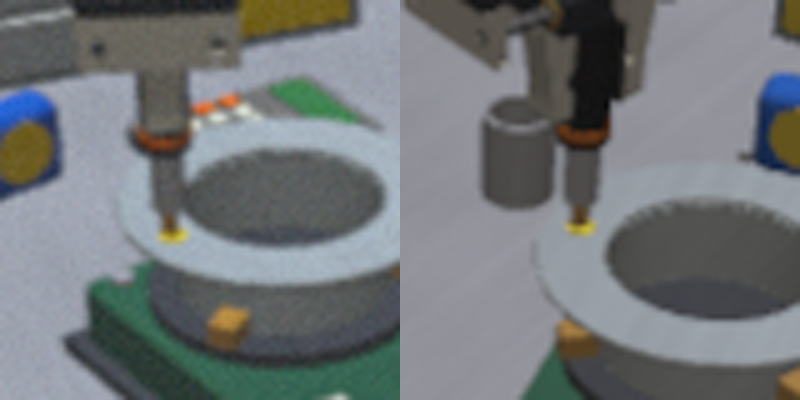

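Both views show the tip on the yellow spot with the brass partly pressed in. The spring load of about 4.3 N and the height both give a travel of about 5.7 mm, so I'll hand in.

```bash
python3 -c "
from h import *
print(job_done()); s=arm.get_state(); print(s['t'],s['force'],s['eef_pos'])"
```

```text
the job is handed in; nothing more can be done
None
the job is handed in; nothing more can be done
```

The job is handed in, with the probe still held upright on the yellow spot and its tip about half way in. It took about 17.5 s of the 64 s allowed. `job_done` gives no verdict.

- **Crank:** I turned it one full turn anticlockwise by its handle. The handle came back to within about 1° past its starting angle, and the yellow spot reached the near side at (0.466, 0.175, 0.120).
- **Probe:** Only then did I lift the largest probe straight up out of the blue stand. In the side and wrist pictures its tip was where an upright probe should have it, to within about a pixel.
- **Press:** I set the tip on the spot and pressed gently. At the end the tool stood about 0.2 mm from the measured centre of the spot. The spring load was about 4.3 N and the height showed about 5.8 mm of travel, so the two agree.

**Checks that disagreed:**
- A far view with the wrist camera put the handle about 2° past a full turn. The pose read while still holding it and the position of the spot both fit a full turn.
- Single force readings vary by about 0.5 N, so I averaged eight of them.

The last pictures show the tip on the spot and the hand clear of the workpiece. I did not measure the other things on the bench again at the end. The hand passed above or clear of them throughout.

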